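# Clear the sample board from the drawer and open it

## Robot

A 7-joint arm with a two-finger parallel gripper is mounted at the origin on the work surface. World frame = base frame: x ahead of the robot, y to its left, z up, the work surface at z = 0. Lengths are in mm, angles in rad, forces in N, time in s.
With the tool pointing down it reaches from about 425 to 1025 mm from the base axis. Payload 9.4 kg.
Tool frame: the origin (TCP) lies between the finger pads; the fingertips stand ahead of it and the grasp point (between the pads) lies 11 mm behind it (manip.finger_overhang is the x of the fingertips in the tool frame, in mm); x points along the fingers, y is the direction in which the jaws open and shut, and the axes are right-handed (so a half turn about x gives the same grasp; the last joint's range is limited). The gripper opens to 93 mm and grips with 3 to 60 N. Pads are 15 mm wide; open, the fingers measure 128 mm over their backs; the gripper's body (75 mm by 188 mm) begins 65 mm behind the grasp point.
Start: joints at [1.2, 0.599, -0.003, 1.599, 0.002, 0.943, -0.08], TCP at [209.944, -693.936, 226.618] pointing down, gripper open.
Joint ranges: [-2.57, 2.57], [-0.35, 1.97], [-1.29, 1.29], [0.11, 2.56], [-1.05, 4.19], [0.11, 1.86], [-2.63, 2.63]. Speed limits (rad/s): [2.22, 2.22, 3.01, 3.01, 3.14, 3.14, 3.14].

## Interface

Orientations are given as a unit quaternion [x, y, z, w].
In Python, from bench import manip gives the robot as it stands. The module is installed in compiled form; this text tells all that it offers.
- The arm moves only by the tool apply_moves, never from a script. Its argument "series" is text: rows parted by semicolons, each of 4 numbers parted by spaces: the shift along the world's x, y, z in m, then the turn about the world's z in degrees. A call has 1 to 8 rows; each row is the pose to reach, as a shift and turn from the pose commanded when the call began; what a row does not reach only later rows make up. A row lasts 1/12 s, in which the tool goes at most 41.7 mm and 7.16 degrees, less where a joint would pass 70% of its speed; a pose out of reach is approached as far as the arm can. A call with a gripper value outside its range is refused whole. "gripper" is the finger opening in m, from 0 to 0.093, set as the call begins (left out, the last holds). The fingers move at their own pace and stop on an object; the grip force is fixed at half the most. Time passes only in rows, so rows that repeat a pose let the fingers close. It gives the time, the measured TCP pose, the force and the opening at its end, in the units of the state.
- manip.get_state(): the state, without advancing time (a new reading comes with each control period).
- manip.grab_frame(name): name is "side" or "top"; returns the picture (480x640x3 uint8, red, green, blue); there is no depth.
- manip.calibration(name): a dict with "camera_matrix" (3x3 intrinsics, pixels), "extrinsics" (4x4, takes a point from world to camera coordinates). Camera axes: x right, y down, z forward; pixel columns grow to the right and rows downward; lengths in mm; the calibration is good to about 2 mm. A picture is of the moment at which its call begins. calibration takes no time and is no camera call.
- manip.finish_job(): hands the job in, once; it reports no verdict.
The state is a dict: "t": time; "qpos": joint angles; "qd": joint speeds; "effort": joint torques, N m; "position": TCP position; "eef_rot": TCP orientation; "force": force on the tool from outside, world axes, zero at the start; "torque": the same for the moment, N m; "finger_gap": finger opening in mm.
Only numpy, scipy, OpenCV 4.12 (cv2) and the standard library are available. Lean on these libraries where they do the work, as an engineer would, in place of code of your own. Each camera call takes 0.05 s, during which the arm holds its last target.

## Task

The grey sample board has been left leaning against the handle of the blue drawer unit and stands in the way of its drawer. Lift the board away and set it down gently on the sloped stand, central, with its lower edge on the ledge behind the lip and its back lying flat on the rest, neither dropped nor left to topple back; only then pull the drawer fully open and let go. Leave the tin, the tape roll and the sanding block where they are.

Things in the scene. Friction and masses are not known exactly. Their poses are not given: they have to be found in the camera images.
- board_center (a point): Centre of the loose grey board, a rigid plate 8 mm thick (its x), 160 wide (y), 220 high (z, up along the board), about 0.2 kg. It starts with its lower edge on the bench, leaning 26 degrees, top away from the robot, its +x side on the drawer handle 124 mm up the board, held by friction. Fingers opened over 45 mm may meet the drawer unit's top edge behind it.
- unit: Blue steel drawer unit fixed to the bench, 200 mm deep (x), 240 wide (y), 150 high; origin at the centre of its underside. Its front faces its -x, roughly towards the robot, turned by up to 0.16 rad. One drawer fills the front and slides out along -x. The unit may stand left or right of the stand.
- unit_drawer0 (a joint): How far the drawer is out, m: 0 shut (as at the start), 0.134 at the stop, fully open. It slides with a drag of about 1 N plus 4 N per m/s, and stays where it is left.
- unit_drawer0_handle (a point): Centre of the drawer's level steel bar handle, 11 mm thick, 120 long along its y, 112 above the bench, 38 below the unit's top, on a post 51 mm either side of the centre. It runs 35 mm (to its centre line) in front of the drawer's face: 29 mm are free behind it. Axes as the unit's; moves with the drawer. Hidden by the board at first.
- stand_seat (a point): Where the board's centre is when seated centrally on the sloped stand, 131 mm above the bench. Axes of the stand, level: z up, y along the ledge, -x its front, roughly towards the robot, turned by up to 0.16 rad. A seated board is turned 26 degrees about this y from upright, top towards +x, as at the drawer.
- stand: Steel drying stand fixed to the bench; origin on the bench, 82 mm in +x of the seat point; axes as the seat point's. Its rest, two slats and a cross bar reaching 140 mm up the slope, leans 26 degrees; the upper 80 mm of a seated board stand free above it. The ledge, 200 mm long and 30 deep, is square to the rest and has a lip 10 mm high in front.
- tin_center (a point): Bystander: upright round tin, 72 mm diameter, 100 mm high, standing between unit and stand; point at its centre.
- tape_center (a point): Bystander: roll of tape lying flat, 80 mm outer diameter, 25 mm high; point at its centre.
- sander_center (a point): Bystander: cork sanding block 120 x 65 x 35 mm lying flat; point at its centre.
Not all that is in view belongs to the job. There is more than one size of the part that bears board_center; the job needs the larger.

How it is judged:
By the outcome, as a careful person would: the job done as asked, in the order asked, and still so for the second after the job is handed in, with the robot touching nothing.
It also fails if it takes over 61 s, if anything falls off the work surface, if the arm or the gripper's body presses on something with over 40 N, if the wrist force passes 120 N, or if a joint passes its speed limit or range.

## Working session

There is one attempt and no reset: what is moved stays moved. The work goes in short steps, Python scripts to look and compute and a tool call to move; the robot and the scene stay as the last step left them, time stands still between calls to the robot, and variables do not carry over. Pictures are saved under pics/ and viewed, and the job is handed in when it is done.

Besides the shell and the picture viewer there is one more tool, called after "Call:" as name(argument=value, ...) on one line, values as JSON. apply_moves: Moves the arm, as the interface text tells. Its arguments: {"type":"object","properties":{"series":{"type":"string"},"gripper":{"type":"number"}},"required":["series"]}

```bash
mkdir -p pics; python3 - <<'E'
from bench import manip
import cv2,numpy as np
np.set_printoptions(precision=2,suppress=True)
for n in ("side","top"):
    im=manip.grab_frame(n); cv2.imwrite(f"pics/{n}0.png",im[:,:,::-1])
    c=manip.calibration(n); print(n,c["camera_matrix"],c["extrinsics"])
print(manip.get_state(), manip.finger_overhang)
E
```

```text
side [[563.85   0.   316.97]
 [  0.   563.85 237.19]
 [  0.     0.     1.  ]] [[  -0.98   -0.18   -0.01  524.5 ]
 [  -0.08    0.48   -0.87  149.27]
 [   0.16   -0.86   -0.49 1150.01]
 [   0.      0.      0.      1.  ]]
top [[506.02   0.   323.12]
 [  0.   506.02 237.94]
 [  0.     0.     1.  ]] [[ -0.03  -1.    -0.     9.9 ]
 [ -0.98   0.03  -0.18 573.26]
 [  0.18  -0.    -0.98 853.83]
 [  0.     0.     0.     1.  ]]
{'t': 0.1, 'qpos': array([ 1.2 ,  0.6 , -0.  ,  1.6 ,  0.  ,  0.94, -0.08]), 'qd': array([ 0., -0., -0., -0., -0., -0.,  0.]), 'effort': array([  0.01, -76.66,   1.5 , -25.29,  -0.05,   0.01,   0.  ]), 'position': array([ 209.79, -693.54,  225.86]), 'eef_rot': array([-0.7, -0.1,  0.7, -0.1]), 'force': array([-0.  ,  1.12,  1.25]), 'torque': array([ 0.03, -0.01,  0.06]), 'finger_gap': 92.80942542972858} 8.0
```

View pics/side0.png

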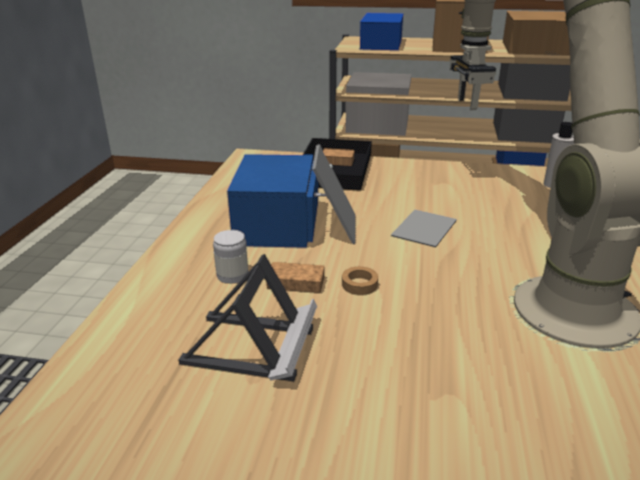

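View pics/top0.png

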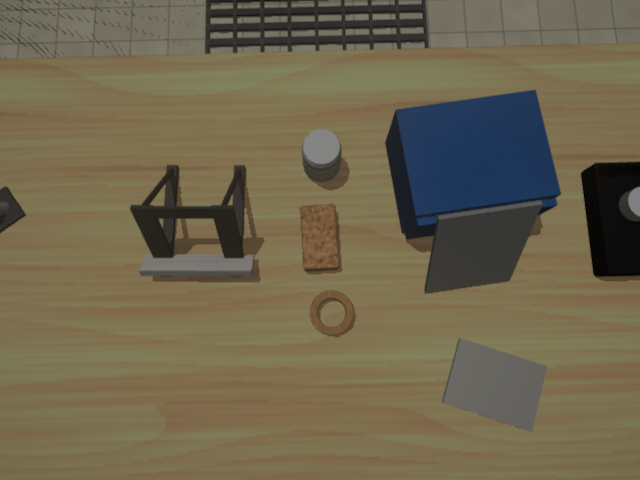

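The unit with the leaning grey board is on the right, the stand is on the left, and a smaller decoy plate lies on the bench. I'll zoom in for corners.

```bash
python3 - <<'E'
import cv2
t=cv2.imread("pics/top0.png");s=cv2.imread("pics/side0.png")
def c(im,x,y,w,h,k,n): cv2.imwrite(f"pics/{n}.png",cv2.resize(im[y:y+h,x:x+w],None,fx=k,fy=k,interpolation=cv2.INTER_CUBIC))
c(t,380,85,190,215,2.75,"zb");c(t,120,155,150,130,4.5,"zs");c(s,170,245,170,140,4.2,"zss")
E
```

```text
(no output)
```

View pics/zb.png

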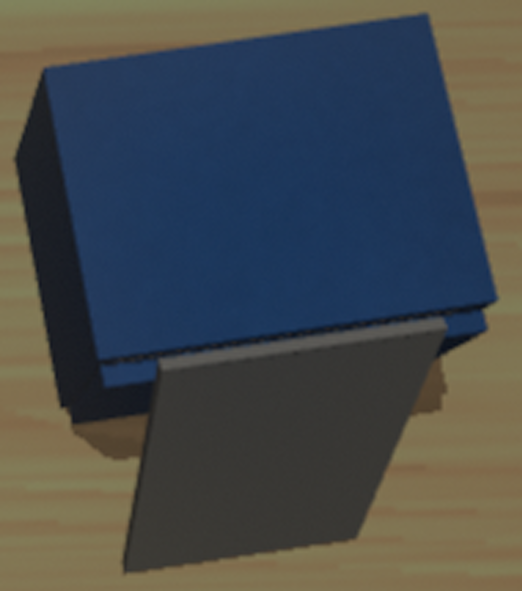

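View pics/zs.png

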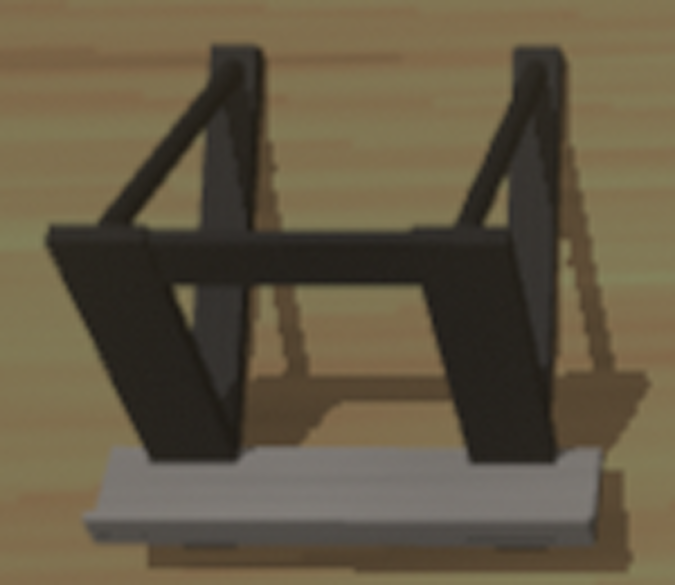

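View pics/zss.png

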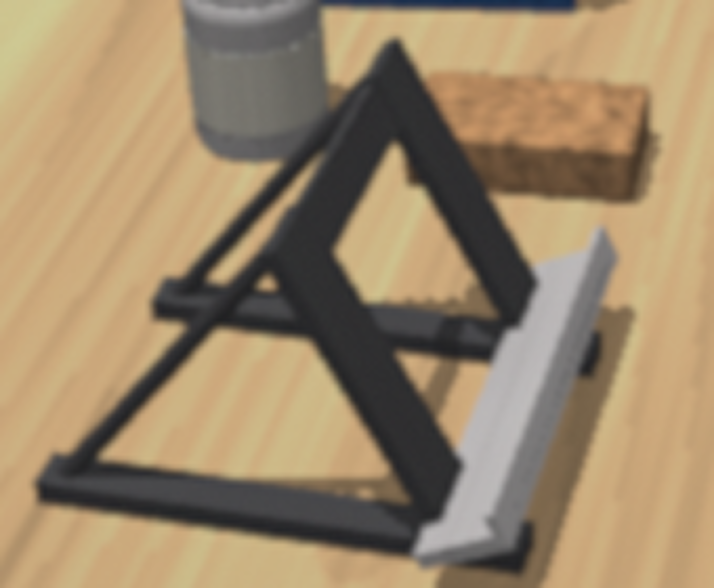

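```bash
cat > h.py <<'E'
from bench import manip
import numpy as np,cv2
np.set_printoptions(precision=2,suppress=True)
def ray(n,u,v):
    c=manip.calibration(n);E=c["extrinsics"];R=E[:3,:3];t=E[:3,3]
    d=R.T@np.linalg.inv(c["camera_matrix"])@np.array([u,v,1.]);return -R.T@t,d
def onz(n,u,v,z):
    o,d=ray(n,u,v);return o+d*(z-o[2])/d[2]
def proj(n,p):
    c=manip.calibration(n);E=c["extrinsics"];q=c["camera_matrix"]@(E[:3,:3]@np.array(p,float)+E[:3,3]);return q[:2]/q[2]
def st():
    s=manip.get_state();from scipy.spatial.transform import Rotation as Ro
    R=Ro.from_quat(s["eef_rot"]).as_matrix();print("t",s["t"],s["position"],"x",R[:,0],"y",R[:,1],"gap",s["finger_gap"],"F",s["force"],"q",s["qpos"]);return s
E
python3 - <<'E'
from h import *
def P(name,l,x0,y0,k):
    for u,v,z in l: print(name,z,onz("top",x0+(u+.5)/k-.5,y0+(v+.5)/k-.5,z)[:2])
P("board",[(124,573,3.5),(356,538,3.5),(441,330,201),(162,370,201),(160,361,197.7),(443,319,197.7)],380,85,2.75)
P("unit",[(45,70,150),(428,14,150),(496,301,150),(101,360,150)],380,85,2.75)
P("slatbot",[(150,461,30.4),(238,461,30.4),(470,461,30.4),(556,461,30.4)],120,155,4.5)
P("slattop",[(50,236,156.2),(511,236,156.2)],120,155,4.5)
P("lip",[(88,515,52.5),(598,519,52.5)],120,155,4.5)
P("ledgeback",[(112,448,30.4),(602,450,30.4)],120,155,4.5)
def Q(name,l,x0,y0,k):
    for u,v,z in l: print(name,z,onz("side",x0+(u+.5)/k-.5,y0+(v+.5)/k-.5,z)[:2])
Q("s-slatbot",[(425,520,30.4),(515,325,30.4)],170,245,4.2)
st()
E
```

```text
board 3.5 [ 473.87 -190.53]
board 3.5 [ 493.45 -348.87]
board 201 [ 588.41 -333.47]
board 201 [ 569.88 -178.73]
board 197.7 [ 575.69 -178.75]
board 197.7 [ 595.43 -336.69]
unit 150 [ 769.85 -132.16]
unit 150 [ 800.3  -368.93]
unit 150 [ 617.58 -390.38]
unit 150 [ 587.96 -155.54]
slatbot 30.4 [550.05 306.78]
slatbot 30.4 [549.13 271.06]
slatbot 30.4 [546.71 176.9 ]
slatbot 30.4 [545.82 142.01]
slattop 156.2 [612.42 302.82]
slattop 156.2 [608.16 138.44]
lip 52.5 [525.68 322.98]
lip 52.5 [518.95 121.89]
ledgeback 30.4 [555.78 322.42]
ledgeback 30.4 [549.85 123.35]
s-slatbot 30.4 [556.55 306.42]
s-slatbot 30.4 [548.74 174.8 ]
t 0.1 [ 209.79 -693.54  225.86] x [-0.  0. -1.] y [ 0.29 -0.96 -0.  ] gap 92.80942542972858 F [-0.    1.12  1.25] q [ 1.2   0.6  -0.    1.6   0.    0.94 -0.08]
```

Call:
apply_moves(series="0.04 0.05 0.035 7; 0.08 0.095 0.035 14; 0.105 0.125 0.035 21; 0.13 0.155 0.035 28; 0.155 0.185 0.035 35; 0.18 0.215 0.035 42; 0.205 0.245 0.035 49; 0.23 0.275 0.035 56", gripper=0.06)

```text
t: 0.77
position: [420.8, -441.1, 261.6]
eef_rot: [-0.568, -0.421, 0.568, -0.421]
force: [0.4, -1.0, -0.5]
finger_gap: 60.1
```

Call:
apply_moves(series="0.025 0.03 0 6; 0.05 0.06 0 12; 0.075 0.09 0 18; 0.1 0.12 0 24.3; 0.12 0.145 0 24.3; 0.136 0.161 0 24.3; 0.136 0.161 0 24.3; 0.136 0.161 0 24.3")

```text
t: 1.43
position: [556.7, -280.5, 261.1]
eef_rot: [0.467, 0.531, -0.467, 0.531]
force: [-0.7, -0.7, 0.2]
finger_gap: 59.9
```

```bash
python3 - <<'E'
from h import *
st();cv2.imwrite("pics/t1.png",manip.grab_frame("top")[:,:,::-1]);cv2.imwrite("pics/s1.png",manip.grab_frame("side")[:,:,::-1])
E
```

```text
t 1.4333 [ 556.66 -280.48  261.14] x [-0.  0. -1.] y [ 0.99  0.13 -0.  ] gap 59.93997770632958 F [-0.68 -0.72  0.23] q [ 0.67  0.47 -0.43  1.79  0.24  0.94  0.27]
```

View pics/s1.png

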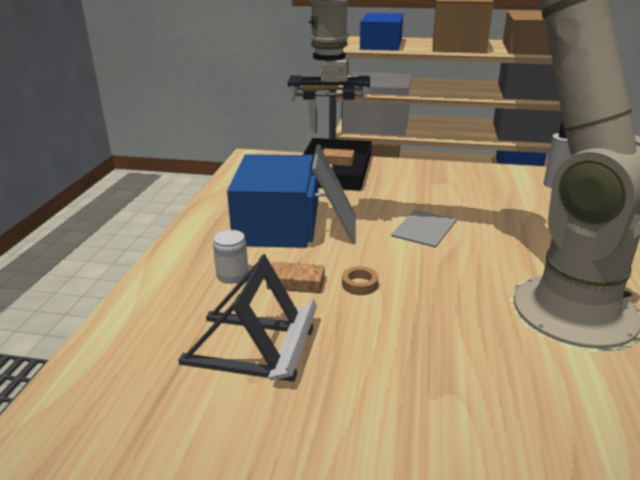

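View pics/t1.png

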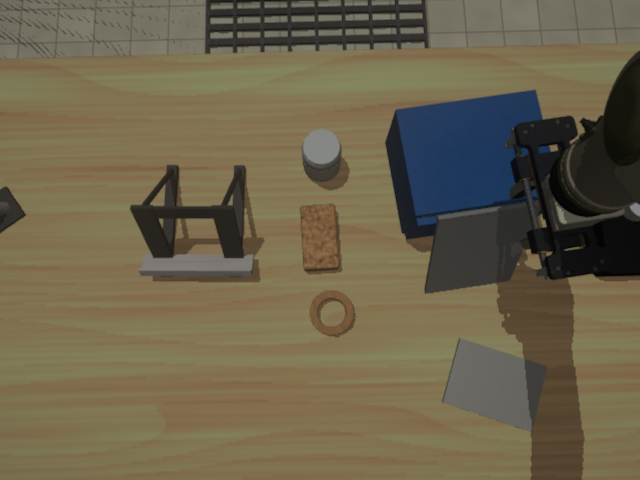

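Call:
apply_moves(series="0 0 0 0; 0 0 0 0")

```text
t: 1.7
position: [555.1, -283.2, 261.4]
eef_rot: [0.468, 0.53, -0.469, 0.53]
force: [0.6, -0.1, 0.4]
finger_gap: 60.0
```

Call:
apply_moves(series="0.021 0.025 0 0; 0.021 0.025 0 0;0.021 0.025 -0.025 0;0.021 0.025 -0.05 0;0.021 0.025 -0.07 0;0.021 0.025 -0.081 0;0.021 0.025 -0.081 0")

```text
t: 2.28
position: [575.6, -257.0, 178.3]
eef_rot: [0.468, 0.531, -0.469, 0.529]
force: [-0.1, -0.4, 1.1]
finger_gap: 60.1
```

```bash
python3 - <<'E'
from h import *
st();cv2.imwrite("pics/t2.png",manip.grab_frame("top")[:,:,::-1]);a=manip.grab_frame("side")[80:280,200:400,::-1];cv2.imwrite("pics/s2.png",cv2.resize(a,None,fx=3,fy=3))
E
```

```text
t 2.2833 [ 575.58 -256.98  178.27] x [-0.  0. -1.] y [ 0.99  0.12 -0.  ] gap 60.125482442672144 F [-0.1  -0.36  1.15] q [ 0.59  0.57 -0.4   1.85  0.3   0.79  0.17]
```

View pics/s2.png

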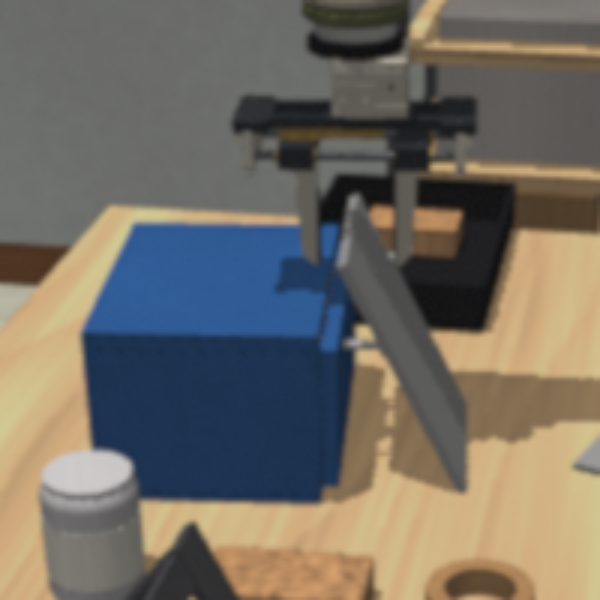

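View pics/t2.png

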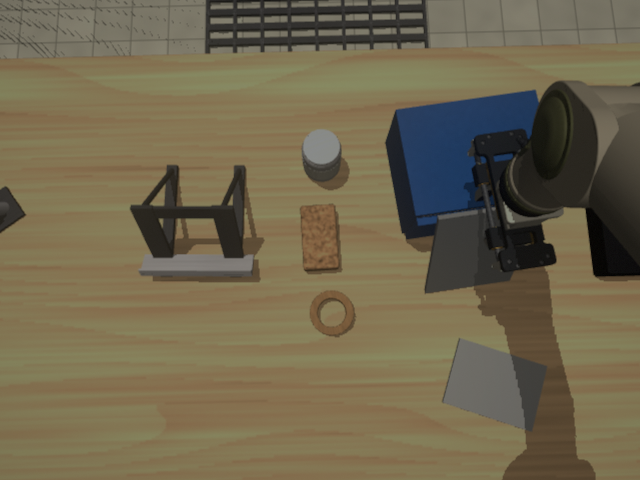

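Fingers straddle the board's top (in the zoomed view, front finger at ~(403,250), back finger at ~(310,250), board top at ~(355,200)). I'll narrow the gap and draw the board upright about its lower edge before closing.

Call:
apply_moves(series="0 0 0 0;0 0 0 0;0 0 0 0;-0.005 -0.0006 0 0;-0.01 -0.0012 0.001 0;-0.015 -0.0019 0.002 0;-0.02 -0.0025 0.003 0;-0.025 -0.0031 0.004 0", gripper=0.034)

```text
t: 3.05
position: [551.4, -260.1, 184.8]
eef_rot: [0.468, 0.53, -0.468, 0.53]
force: [0.6, 0.5, 0.5]
finger_gap: 34.3
```

Call:
apply_moves(series="-0.005 -0.0006 0.001 0;-0.01 -0.0012 0.002 0;-0.015 -0.0019 0.003 0;-0.02 -0.0025 0.004 0;-0.025 -0.0031 0.005 0;-0.03 -0.0038 0.006 0;-0.035 -0.0044 0.007 0;-0.04 -0.005 0.008 0")

```text
t: 3.72
position: [511.4, -265.0, 192.6]
eef_rot: [0.468, 0.53, -0.468, 0.53]
force: [0.5, -0.2, -0.4]
finger_gap: 34.0
```

```bash
python3 - <<'E'
from h import *
st();a=manip.grab_frame("side")[80:280,200:400,::-1];cv2.imwrite("pics/s3.png",cv2.resize(a,None,fx=3,fy=3))
E
```

```text
t 3.7167 [ 511.45 -265.01  192.58] x [-0. -0. -1.] y [ 0.99  0.12 -0.  ] gap 33.97044734416702 F [ 0.48 -0.18 -0.45] q [ 0.67  0.49 -0.41  1.96  0.28  0.74  0.21]
```

View pics/s3.png

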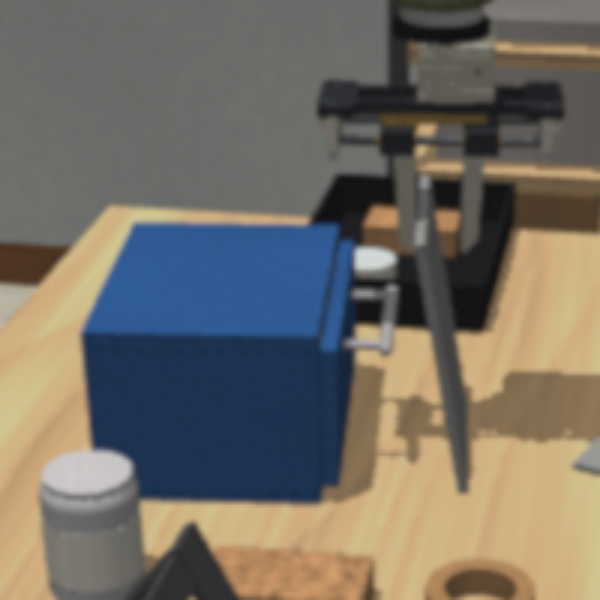

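Call:
apply_moves(series="-0.005 -0.0006 0.001 0;-0.009 -0.0011 0.001 0;-0.013 -0.0016 0.002 0;-0.017 -0.0021 0.002 0;-0.021 -0.0026 0.002 0;-0.024 -0.003 0.002 0;-0.024 -0.003 0.002 0", gripper=0.024)

```text
t: 4.35
position: [487.2, -268.2, 194.5]
eef_rot: [0.468, 0.53, -0.468, 0.53]
force: [-0.2, 1.0, -0.2]
finger_gap: 23.9
```

Call:
apply_moves(series="0 0 0 0;0 0 0 0;0 0 0 0;0 0 0 0;0 0 0 0;0 0 0 0", gripper=0)

```text
t: 4.85
position: [487.9, -267.9, 194.5]
eef_rot: [0.468, 0.53, -0.468, 0.53]
force: [-0.5, 0.4, 1.2]
finger_gap: 8.1
```

```bash
python3 - <<'E'
from h import *
st();a=manip.grab_frame("side")[80:280,200:400,::-1];cv2.imwrite("pics/s4.png",cv2.resize(a,None,fx=3,fy=3))
cv2.imwrite("pics/t4.png",manip.grab_frame("top")[:,:,::-1])
E
```

```text
t 4.85 [ 487.9  -267.92  194.5 ] x [-0.  0. -1.] y [ 0.99  0.12 -0.  ] gap 8.092528353535444 F [-0.5   0.36  1.16] q [ 0.7   0.47 -0.42  2.    0.28  0.73  0.24]
```

View pics/s4.png

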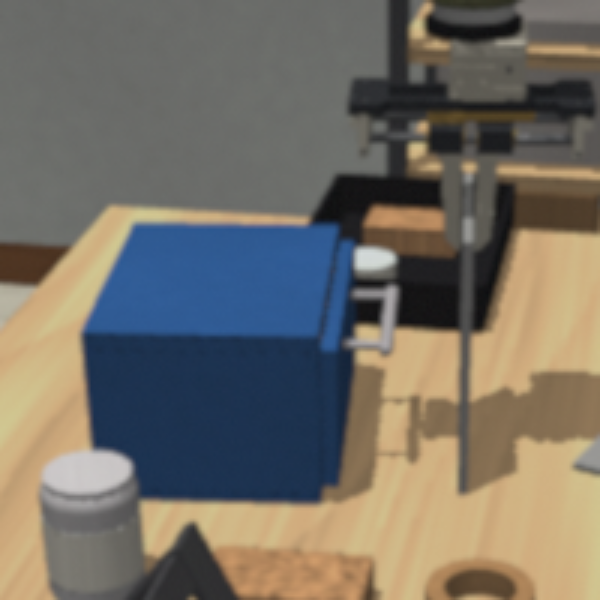

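View pics/t4.png

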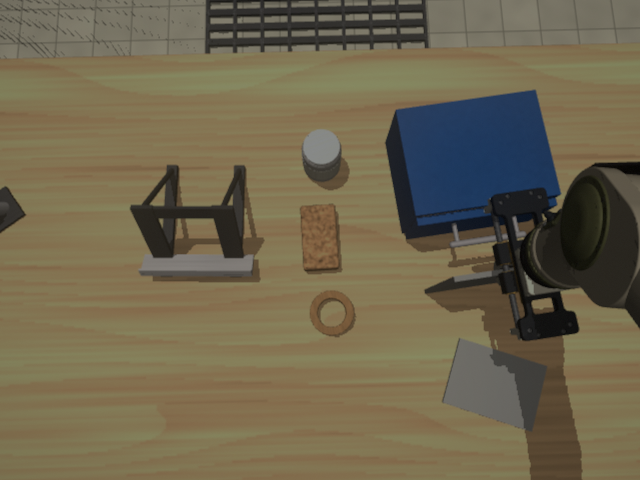

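Call:
apply_moves(series="0 0 0.005 0;0 0 0.015 0;0 0 0.035 0;0 0 0.06 0;0 0 0.085 0;0 0 0.11 0;0 0 0.125 0;0 0 0.13 0")

```text
t: 5.62
position: [489.1, -268.0, 328.0]
eef_rot: [0.468, 0.529, -0.467, 0.532]
force: [0.2, -0.8, -2.2]
finger_gap: 8.2
```

Call:
apply_moves(series="0.001 0.01 0 0;0.004 0.03 0 -0.5;0.008 0.055 0 -1;0.012 0.085 0 -1.5;0.016 0.115 0 -2;0.02 0.145 0 -2.5;0.024 0.175 0 -3;0.028 0.205 0 -3.5")

```text
t: 6.28
position: [515.1, -60.7, 323.3]
eef_rot: [0.484, 0.516, -0.484, 0.515]
force: [0.1, -0.4, -2.6]
finger_gap: 8.1
```

Call:
apply_moves(series="0.003 0.03 0 -0.7;0.007 0.06 0 -1.4;0.010 0.09 0 -2;0.013 0.12 0 -2.7;0.016 0.15 0 -3.4;0.018 0.18 0 -4;0.02 0.205 0 -4.6;0.022 0.22 0 -5.2")

```text
t: 6.95
position: [536.5, 161.1, 323.3]
eef_rot: [-0.506, -0.495, 0.506, -0.493]
force: [0.1, -0.3, -2.6]
finger_gap: 7.6
```

Call:
apply_moves(series="0 0.02 0 0;0 0.04 0 0;0 0.055 0 0;0 0.062 0 0;0 0.065 0 0;0 0.065 0 0;0 0.065 0 0")

```text
t: 7.53
position: [537.8, 221.1, 324.0]
eef_rot: [-0.506, -0.493, 0.507, -0.493]
force: [-0.5, -0.3, -2.2]
finger_gap: 8.0
```

```bash
python3 - <<'E'
from h import *
st()
for n in("side","top"):cv2.imwrite(f"pics/{n}5.png",manip.grab_frame(n)[:,:,::-1])
E
```

```text
t 7.5333 [537.82 221.15 323.98] x [-0. -0. -1.] y [ 1.   -0.03 -0.  ] gap 8.045543569013573 F [-0.55 -0.28 -2.2 ] q [-0.07  0.38 -0.58  1.79  0.24  1.04 -0.76]
```

View pics/side5.png

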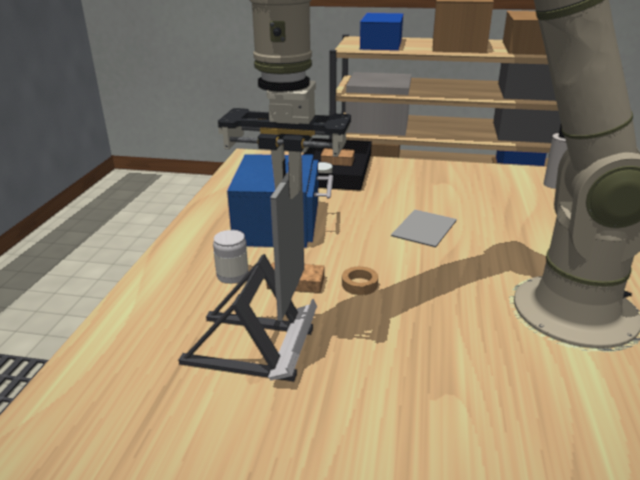

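View pics/top5.png

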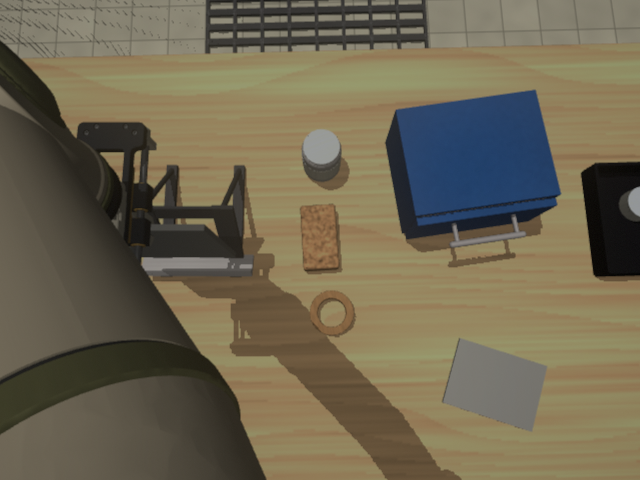

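```bash
python3 - <<'E'
from h import *
t=cv2.imread("pics/top5.png");s=cv2.imread("pics/side5.png")
for z in(129.5,349.5):
  for dx in(-4,4):
    for dy in(-80,80): print(z,dx,dy,proj("top",(537.8+dx,219.5+dy,z)),proj("side",(537.8+dx,219.5+dy,z)))
cv2.imwrite("pics/z5t.png",cv2.resize(t[195:285,130:270],None,fx=5,fy=5,interpolation=cv2.INTER_CUBIC))
cv2.imwrite("pics/z5s.png",cv2.resize(s[160:390,200:340],None,fx=2.6,fy=2.6,interpolation=cv2.INTER_CUBIC))
E
```

```text
129.5 -4 -80 [235.09 255.42] [302.63 268.94]
129.5 -4 80 [136.79 257.92] [282.53 320.9 ]
129.5 4 -80 [235.12 250.57] [298.45 268.56]
129.5 4 80 [136.99 253.06] [277.75 320.38]
349.5 -4 -80 [203.34 228.06] [299.95 158.16]
349.5 -4 80 [ 70.01 231.43] [276.73 198.2 ]
349.5 4 -80 [203.46 221.56] [295.29 157.88]
349.5 4 80 [ 70.46 224.91] [271.33 197.81]
```

View pics/z5t.png

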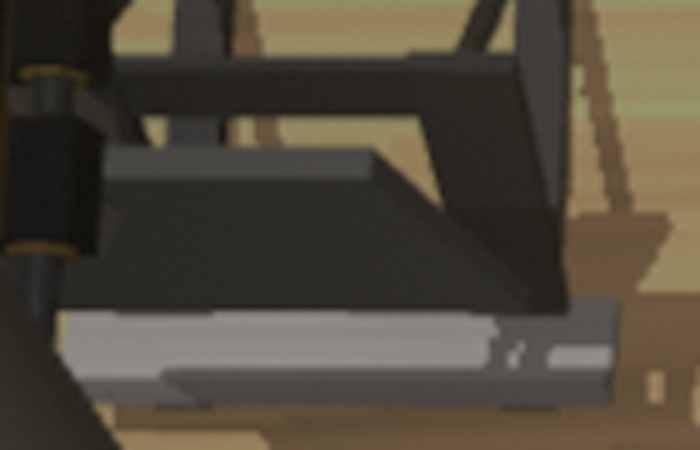

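View pics/z5s.png

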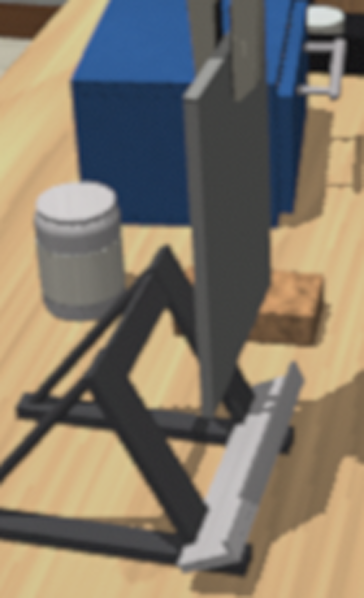

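Call:
apply_moves(series="0.001 0.005 -0.01 0;0.001 0.005 -0.025 0;0.001 0.005 -0.04 0;0.001 0.005 -0.055 0;0.001 0.005 -0.065 0;0.001 0.005 -0.073 0;0.001 0.005 -0.078 0;0.001 0.005 -0.078 0")

```text
t: 8.3
position: [538.7, 226.8, 245.6]
eef_rot: [-0.506, -0.493, 0.507, -0.493]
force: [-0.3, -0.3, -2.4]
finger_gap: 7.5
```

```bash
python3 - <<'E'
from h import *
st()
t=manip.grab_frame("top")[:,:,::-1];s=manip.grab_frame("side")[:,:,::-1]
cv2.imwrite("pics/z6t.png",cv2.resize(t[195:285,130:270],None,fx=5,fy=5,interpolation=cv2.INTER_CUBIC))
cv2.imwrite("pics/z6s.png",cv2.resize(s[160:400,180:340],None,fx=2.5,fy=2.5,interpolation=cv2.INTER_CUBIC))
E
```

```text
t 8.3 [538.74 226.82 245.55] x [-0. -0. -1.] y [ 1.   -0.03 -0.  ] gap 7.487082453779534 F [-0.34 -0.28 -2.39] q [-0.11  0.46 -0.55  1.88  0.3   0.88 -0.83]
```

View pics/z6t.png

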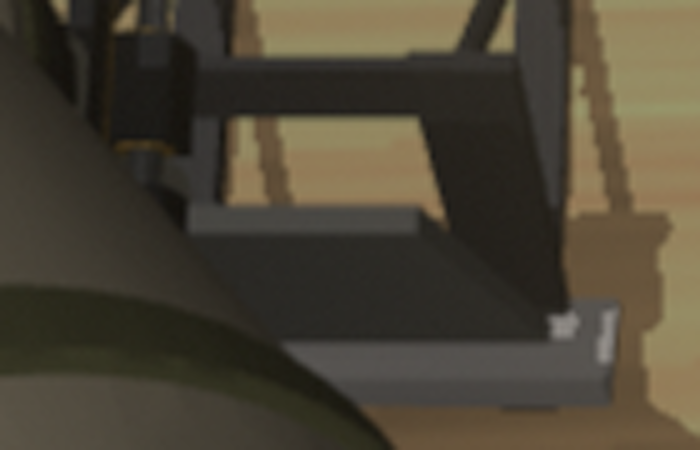

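View pics/z6s.png

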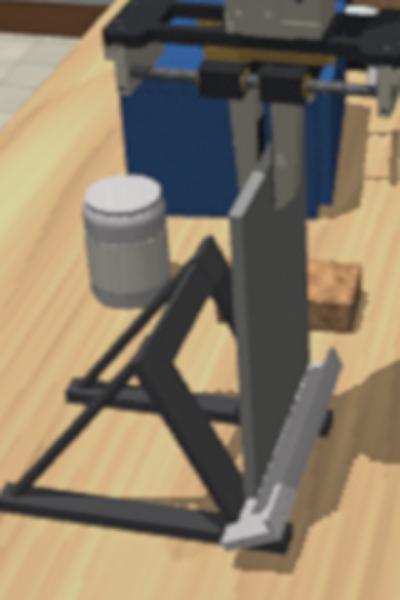

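```bash
python3 - <<'E'
from h import *
print(onz("top",130+547.5/5-.5,195+338.5/5-.5,51))
print(onz("side",180+245/2.5-.3,160+492/2.5-.3,51), onz("side",180+308/2.5-.3,160+365/2.5-.3,51))
# stand ledge ends from side: lip top ends
for u,v in((222,537),(333,349)): print(onz("side",180+u/2.5-.3,160+v/2.5-.3,44))
E
```

```text
[533.62 146.14  51.  ]
[545.72 297.7   51.  ] [533.22 147.63  51.  ]
[552.2  335.61  44.  ]
[520.17 113.91  44.  ]
```

Call:
apply_moves(series="0 -0.0015 -0.002 0;0 -0.0015 -0.004 0;0 -0.0015 -0.006 0;0 -0.0015 -0.007 0;0 -0.0015 -0.008 0;0 -0.0015 -0.009 0;0 -0.0015 -0.009 0")

```text
t: 8.98
position: [538.9, 225.5, 237.4]
eef_rot: [-0.507, -0.493, 0.507, -0.493]
force: [-0.3, -0.2, -2.4]
finger_gap: 7.6
```

Call:
apply_moves(series="0 0 -0.001 0;0 0 -0.002 0;0 0 -0.003 0;0 0 -0.003 0")

```text
t: 9.32
position: [538.9, 225.5, 234.3]
eef_rot: [-0.507, -0.493, 0.507, -0.493]
force: [0.5, 0.6, -2.9]
finger_gap: 8.0
```

Call:
apply_moves(series="0 0 -0.001 0;0 0 -0.002 0;0 0 -0.002 0")

```text
t: 9.57
position: [538.9, 225.5, 232.3]
eef_rot: [-0.507, -0.493, 0.507, -0.493]
force: [0.6, -0.2, -2.3]
finger_gap: 7.6
```

Call:
apply_moves(series="0 0 -0.001 0;0 0 -0.002 0;0 0 -0.002 0")

```text
t: 9.82
position: [539.2, 225.6, 230.7]
eef_rot: [0.507, 0.493, -0.507, 0.493]
force: [-0.2, -0.4, -0.6]
finger_gap: 7.6
```

Light contact with the ledge (carried weight dropped from 2.4 to 0.6 N). Next I slide it back along the ledge to the foot of the rest.

Call:
apply_moves(series="0.001 0 -0.0005 0;0.002 0 -0.001 0;0.003 0 -0.0015 0;0.003 0 -0.0015 0")

```text
t: 10.15
position: [542.4, 225.6, 229.1]
eef_rot: [0.507, 0.493, -0.507, 0.493]
force: [0.3, -0.4, 1.9]
finger_gap: 7.8
```

Call:
apply_moves(series="0.001 0 -0.0005 0;0.002 0 -0.001 0;0.002 0 -0.001 0")

```text
t: 10.4
position: [544.4, 225.6, 228.1]
eef_rot: [0.507, 0.493, -0.507, 0.493]
force: [-0.7, -1.3, 2.1]
finger_gap: 8.0
```

Call:
apply_moves(series="0.001 0 -0.0005 0;0.002 0 -0.001 0;0.002 0 -0.001 0")

```text
t: 10.65
position: [546.0, 225.7, 227.7]
eef_rot: [-0.507, -0.493, 0.507, -0.493]
force: [-2.8, -1.8, 11.1]
finger_gap: 8.4
```

Call:
apply_moves(series="0.001 0 -0.0005 0;0.002 0 -0.001 0;0.002 0 -0.001 0")

```text
t: 10.9
position: [548.1, 225.9, 227.5]
eef_rot: [0.507, 0.493, -0.507, 0.493]
force: [-2.7, -2.8, 18.5]
finger_gap: 8.2
```

Call:
apply_moves(series="-0.002 0 0.001 0;-0.002 0 0.001 0")

```text
t: 11.07
position: [545.7, 225.8, 227.7]
eef_rot: [0.507, 0.493, -0.507, 0.493]
force: [-1.3, -1.1, 8.0]
finger_gap: 8.0
```

Call:
apply_moves(series="0 0 0 0;0.002 0 0 0;0.004 0 0 0;0.007 0 0 0;0.01 0 0 0;0.013 0 0 0;0.016 -0.0003 0 0;0.02 -0.0006 0 0", gripper=0.016)

```text
t: 11.73
position: [566.2, 224.9, 226.9]
eef_rot: [-0.507, -0.493, 0.507, -0.493]
force: [0.0, 0.2, -0.6]
finger_gap: 16.2
```

```bash
python3 - <<'E'
from h import *
st()
s=manip.grab_frame("side")[:,:,::-1]
cv2.imwrite("pics/z7s.png",cv2.resize(s[160:400,180:340],None,fx=2.5,fy=2.5,interpolation=cv2.INTER_CUBIC))
E
```

```text
t 11.7333 [566.25 224.94 226.92] x [-0. -0. -1.] y [ 1.   -0.03 -0.  ] gap 16.21643843581873 F [ 0.04  0.17 -0.59] q [-0.11  0.51 -0.53  1.85  0.33  0.87 -0.82]
```

View pics/z7s.png

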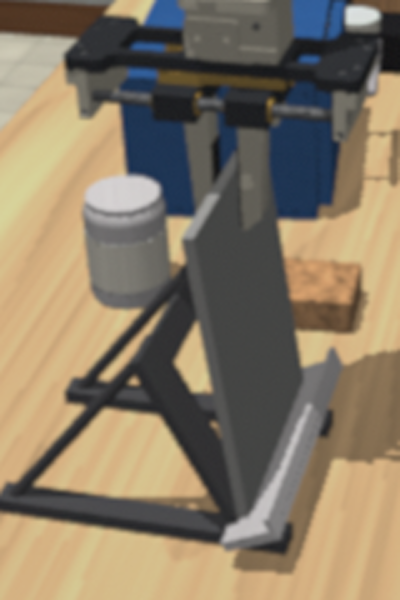

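The board is leaning about 6° between the fingers with its foot on the ledge. I'll keep lowering it back, with the back finger supporting it.

Call:
apply_moves(series="0.003 0 0 0;0.007 0 -0.001 0;0.011 0 -0.001 0;0.015 -0.0004 -0.002 0;0.019 -0.0005 -0.003 0;0.023 -0.0006 -0.003 0;0.027 -0.0007 -0.004 0;0.03 -0.0008 -0.005 0", gripper=0.026)

```text
t: 12.45
position: [596.6, 224.1, 221.9]
eef_rot: [0.507, 0.493, -0.507, 0.493]
force: [0.8, -0.6, -0.3]
finger_gap: 26.0
```

Call:
apply_moves(series="0.003 0 -0.001 0;0.006 0 -0.002 0;0.009 0 -0.003 0;0.012 -0.0004 -0.004 0;0.015 -0.0005 -0.005 0;0.018 -0.0006 -0.006 0;0.021 -0.0007 -0.007 0;0.024 -0.0008 -0.008 0", gripper=0.036)

```text
t: 13.12
position: [620.3, 223.3, 213.9]
eef_rot: [-0.507, -0.493, 0.507, -0.493]
force: [0.3, 0.1, -0.7]
finger_gap: 36.0
```

```bash
python3 - <<'E'
from h import *
st()
s=manip.grab_frame("side")[:,:,::-1]
cv2.imwrite("pics/z8s.png",cv2.resize(s[160:400,180:340],None,fx=2.5,fy=2.5,interpolation=cv2.INTER_CUBIC))
E
```

```text
t 13.1167 [620.33 223.28 213.92] x [ 0. -0. -1.] y [ 1.   -0.03  0.  ] gap 35.96334597604072 F [ 0.28  0.08 -0.7 ] q [-0.1   0.58 -0.51  1.75  0.35  0.91 -0.79]
```

View pics/z8s.png

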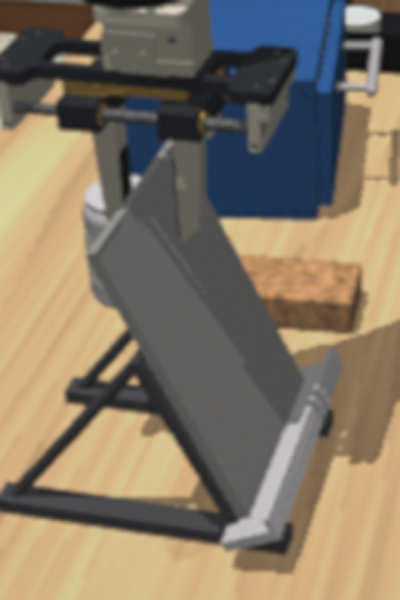

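Call:
apply_moves(series="0.002 0 0 0;0.004 0 0 0;0.006 0 0 0;0.008 -0.0003 0 0;0.01 -0.0003 0 0;0.012 -0.0003 0 0;0.014 -0.0003 0 0;0.015 -0.0003 0 0")

```text
t: 13.83
position: [635.3, 223.0, 214.0]
eef_rot: [0.507, 0.493, -0.507, 0.493]
force: [-0.9, -0.2, 1.2]
finger_gap: 36.2
```

```bash
python3 - <<'E'
from h import *
st()
s=manip.grab_frame("side")[:,:,::-1]
cv2.imwrite("pics/z9s.png",cv2.resize(s[160:400,180:340],None,fx=2.5,fy=2.5,interpolation=cv2.INTER_CUBIC))
cv2.imwrite("pics/z9t.png",manip.grab_frame("top")[:,:,::-1])
E
```

```text
t 13.8333 [635.31 223.03 214.03] x [ 0.  0. -1.] y [ 1.   -0.03  0.  ] gap 36.182089365054935 F [-0.86 -0.22  1.24] q [-0.1   0.59 -0.51  1.72  0.35  0.92 -0.77]
```

View pics/z9s.png

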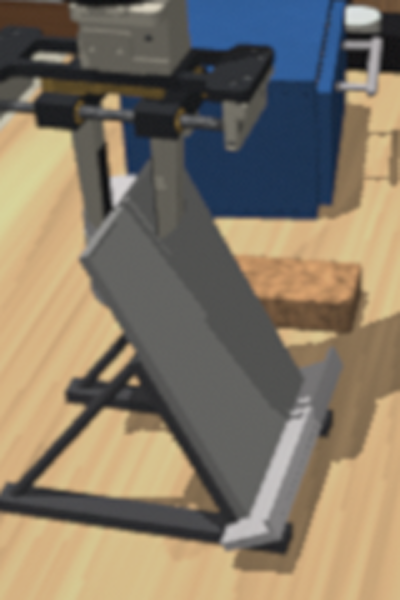

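View pics/z9t.png

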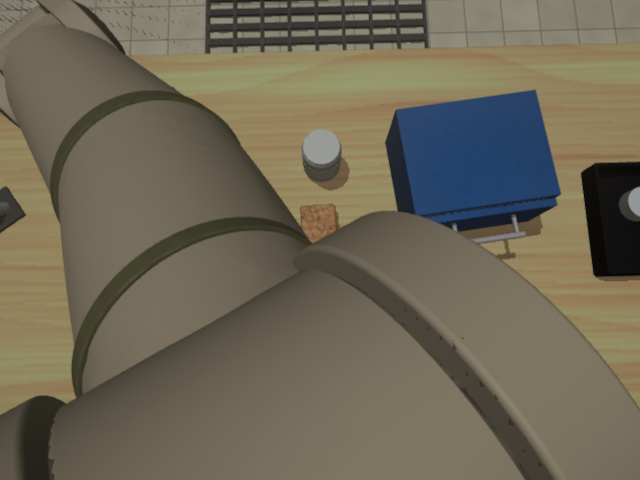

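Call:
apply_moves(series="0.002 0 0 0;0.004 0 0 0;0.006 0 0 0;0.007 0 0 0;0.007 0 0 0")

```text
t: 14.35
position: [642.1, 223.1, 213.9]
eef_rot: [-0.507, -0.493, 0.507, -0.493]
force: [-1.3, -0.3, 0.8]
finger_gap: 36.2
```

Call:
apply_moves(series="0.001 0 0 0;0.002 0 0 0;0.003 0 0 0;0.003 0 0 0")

```text
t: 14.68
position: [645.1, 223.0, 214.0]
eef_rot: [-0.507, -0.493, 0.507, -0.493]
force: [-0.8, -0.4, -0.6]
finger_gap: 36.1
```

Call:
apply_moves(series="-0.004 0 0 0;-0.004 0 0 0;-0.004 0 0.015 0;-0.004 0 0.035 0;-0.004 0 0.06 0;-0.004 0 0.085 0;-0.004 0 0.1 0;-0.004 0 0.1 0", gripper=0.056)

```text
t: 15.35
position: [642.2, 224.0, 318.0]
eef_rot: [0.509, 0.492, -0.505, 0.494]
force: [-0.3, -0.0, 1.2]
finger_gap: 55.7
```

Call:
apply_moves(series="-0.01 -0.03 0 0;-0.02 -0.065 0 1;-0.04 -0.1 0 2;-0.06 -0.135 0 3;-0.07 -0.17 0 4;-0.08 -0.205 0 5;-0.09 -0.24 0 6;-0.1 -0.275 0 8", gripper=0.024)

```text
t: 16.02
position: [539.8, -53.6, 313.4]
eef_rot: [0.471, 0.527, -0.471, 0.527]
force: [1.0, -0.3, 0.3]
finger_gap: 24.2
```

```bash
python3 - <<'E'
from h import *
st()
for n in("side","top"):cv2.imwrite(f"pics/{n}10.png",manip.grab_frame(n)[:,:,::-1])
E
```

```text
t 16.0167 [539.85 -53.62 313.39] x [-0. -0. -1.] y [ 0.99  0.11 -0.  ] gap 24.178476050794213 F [ 1.03 -0.25  0.33] q [ 0.43  0.33 -0.58  1.89  0.22  0.98 -0.13]
```

View pics/side10.png

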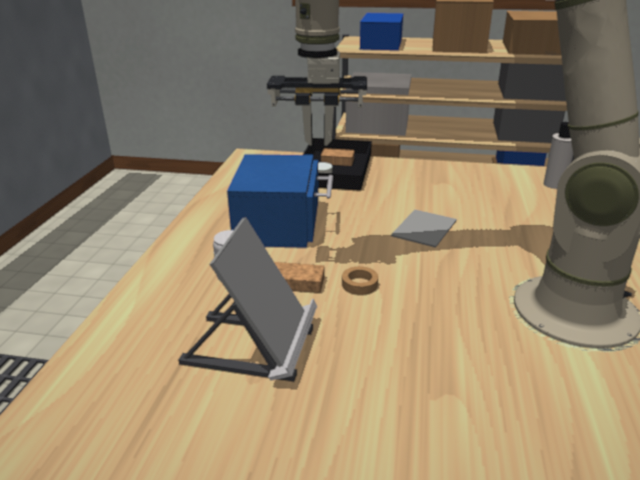

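View pics/top10.png

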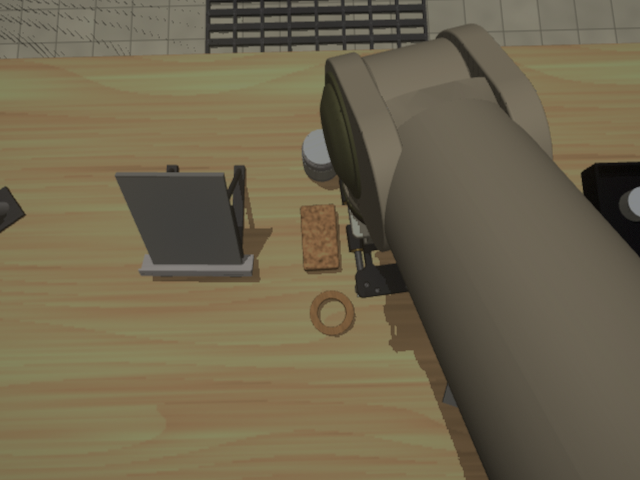

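```bash
python3 - <<'E'
from h import *
t=cv2.imread("pics/top10.png");u=cv2.imread("pics/top5.png")
a=cv2.resize(t[160:290,110:265],None,fx=4.5,fy=4.5,interpolation=cv2.INTER_CUBIC);b=cv2.resize(u[195:260,395:560],None,fx=4.5,fy=4.5,interpolation=cv2.INTER_CUBIC)
cv2.imwrite("pics/z10a.png",a);cv2.imwrite("pics/z10b.png",b)
E
```

```text
(no output)
```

View pics/z10a.png

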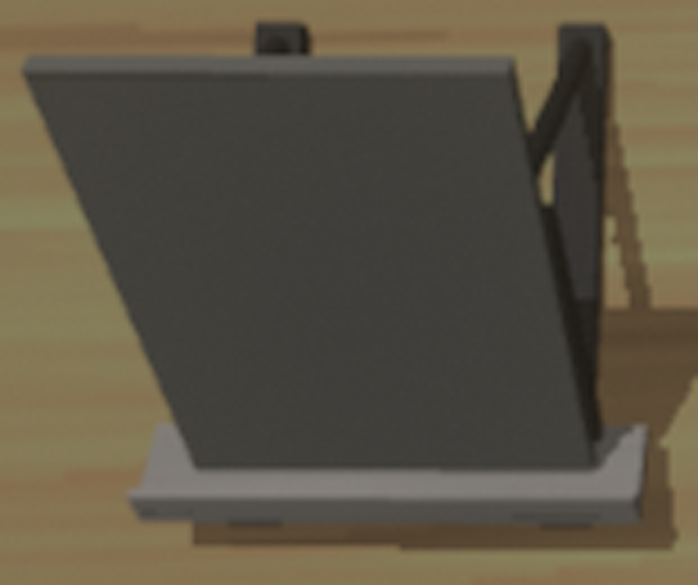

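View pics/z10b.png

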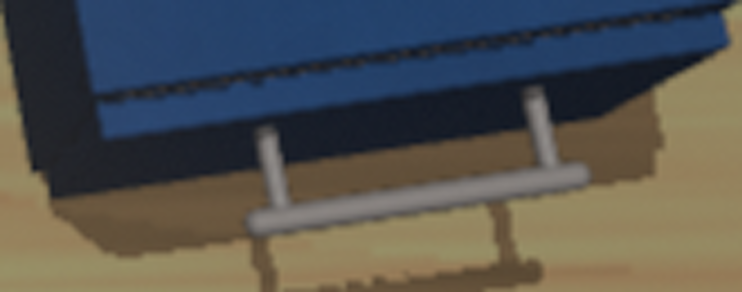

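```bash
python3 - <<'E'
from h import *
def P(n,l,x0,y0,k=4.5):
    for u,v,z in l: print(n,z,onz("top",x0+(u+.5)/k-.5,y0+(v+.5)/k-.5,z)[:2])
# seated: front-bottom z=33.9, front-top 231.6, back-top 228.1
P("seat",[(196,468,33.9),(590,469,33.9),(514,75,231.6),(30,74,231.6),(26,60,228.1),(511,58,228.1)],110,160)
P("corner/ledge",[(160,425,30.4),(646,427,30.4),(130,494,52.5),(639,497,52.5)],110,160)
P("handle",[(258,223,112),(580,174,112)],395,195)
E
```

```text
seat 33.9 [537.46 304.76]
seat 33.9 [532.98 145.85]
seat 231.6 [635.77 138.98]
seat 231.6 [640.22 296.9 ]
seat 228.1 [646.19 299.92]
seat 228.1 [642.72 140.73]
corner/ledge 30.4 [555.96 321.21]
corner/ledge 30.4 [550.07 123.76]
corner/ledge 52.5 [525.12 324.13]
corner/ledge 52.5 [518.79 123.46]
handle 112 [ 546.22 -219.22]
handle 112 [ 561.63 -340.28]
```

```bash
python3 - <<'E'
from h import *
t=cv2.imread("pics/side10.png")
cv2.imwrite("pics/z11.png",cv2.resize(t[285:385,225:325],None,fx=6,fy=6,interpolation=cv2.INTER_CUBIC))
for n in("top","side"):
  for C in(549.5,551):
   for y in(143,303):
    x=C+(y-223)*.03
    print(n,C,y,proj(n,(x-7.2,y,33.9)),"fwd7",proj(n,(x-13.5,y,37)))
E
```

```text
top 549.5 143 [242.31 260.01] fwd7 [242.02 263.22]
top 549.5 303 [154.28 259.63] fwd7 [153.59 262.84]
top 551 143 [242.31 259.19] fwd7 [242.02 262.4 ]
top 551 303 [154.31 258.81] fwd7 [153.62 262.02]
side 549.5 143 [300.2  311.11] fwd7 [303.34 310.15]
side 549.5 303 [277.95 366.34] fwd7 [281.47 365.4 ]
side 551 143 [299.45 311.03] fwd7 [302.58 310.07]
side 551 303 [277.1  366.24] fwd7 [280.61 365.29]
```

View pics/z11.png

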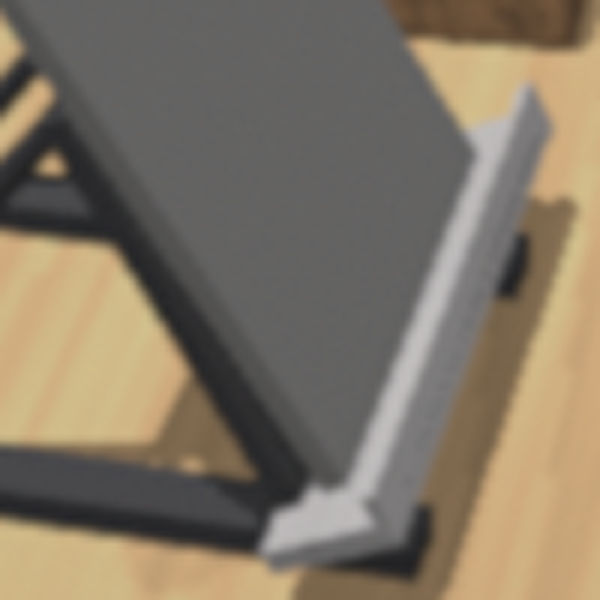

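```bash
python3 - <<'E'
from h import *
c=manip.calibration("side");E=c["extrinsics"];print("cam",-E[:3,:3].T@E[:3,3])
s,co=np.sin(np.radians(26)),np.cos(np.radians(26))
C=549.5+2.4
for y in(303,305,307):
  for l in(0,40,100,140,220):
    b=np.array([C+l*s-(0.028*l*0),y-.028*l*s,30.4+l*co]); f=b+8*np.array([-co,0,s]); print(y,l,"back",proj("side",b),"front",proj("side",f), "topfront",proj("top",f))
t=cv2.imread("pics/side10.png");u=cv2.imread("pics/side0.png")
f=lambda a:cv2.resize(a[215:385,205:325],None,fx=3.4,fy=3.4,interpolation=cv2.INTER_CUBIC)
g=np.hstack([f(u),f(t)]);g=np.clip(g.astype(float)*1.6,0,255).astype(np.uint8)
cv2.imwrite("pics/z12.png",g);print(g.shape)
E
```

```text
cam [ 340.06 1011.    694.37]
303 0 back [273.95 367.4 ] front [277.95 366.34] topfront [154.28 259.63]
303 40 back [262.97 349.74] front [266.99 348.61] topfront [148.14 246.82]
303 100 back [245.86 322.23] front [249.92 320.99] topfront [138.06 225.78]
303 140 back [234.02 303.18] front [238.11 301.86] topfront [130.68 210.35]
303 220 back [209.19 263.25] front [213.33 261.76] topfront [113.98 175.5 ]
305 0 back [273.66 368.19] front [277.66 367.13] topfront [153.18 259.65]
305 40 back [262.65 350.51] front [266.68 349.38] topfront [147.   246.85]
305 100 back [245.51 322.97] front [249.58 321.73] topfront [136.86 225.81]
305 140 back [233.64 303.9 ] front [237.73 302.58] topfront [129.42 210.38]
305 220 back [208.75 263.91] front [212.89 262.42] topfront [112.62 175.53]
307 0 back [273.37 368.99] front [277.38 367.93] topfront [152.07 259.68]
307 40 back [262.34 351.29] front [266.37 350.16] topfront [145.86 246.88]
307 100 back [245.16 323.71] front [249.23 322.47] topfront [135.65 225.84]
307 140 back [233.25 304.62] front [237.36 303.29] topfront [128.17 210.41]
307 220 back [208.3  264.58] front [212.46 263.08] topfront [111.26 175.56]
(578, 816, 3)
```

View pics/z12.png

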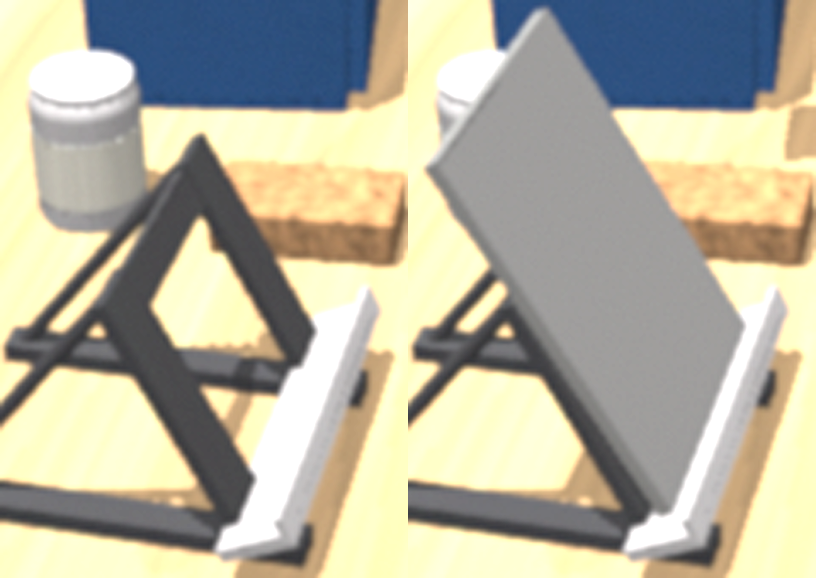

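The check shows a fault. In the side view a dark wedge between slat and board widens towards the foot, from about (565,380) to (635,510) in the zoom. In the top view the lower edge projects about 4 px forward. So the foot sits roughly 7 mm off the rest and the board isn't flat. I'll turn the gripper 90° and push the foot back with the fingertips, above the lip.

Call:
apply_moves(series="-0.005 0.02 0 5;-0.01 0.045 0 10;-0.015 0.075 0 15;-0.02 0.105 0 20;-0.025 0.135 0 25;-0.03 0.165 0 30;-0.035 0.195 0 35;-0.04 0.215 0 40", gripper=0.08)

```text
t: 16.78
position: [500.0, 166.6, 313.8]
eef_rot: [0.261, 0.658, -0.26, 0.657]
force: [0.1, -0.5, 0.6]
finger_gap: 72.9
```

Call:
apply_moves(series="0 0.02 0 6;0 0.04 0 12;0 0.055 0 18;0 0.062 0 24;0 0.062 0 30;0 0.062 0 36;0 0.062 0 42;0 0.062 0 42")

```text
t: 17.45
position: [500.6, 225.5, 313.2]
eef_rot: [0.008, 0.707, -0.008, 0.707]
force: [0.2, -0.0, 0.1]
finger_gap: 80.1
```

Call:
apply_moves(series="0 0 0 0; 0 0 0 0")

```text
t: 17.62
position: [500.8, 225.2, 313.7]
eef_rot: [0.011, 0.707, -0.011, 0.707]
force: [0.3, 0.1, 0.6]
finger_gap: 79.9
```

```bash
python3 - <<'E'
from h import *
st()
E
```

```text
t 17.6167 [500.84 225.2  313.73] x [-0.  0. -1.] y [0.03 1.   0.  ] gap 79.87278640712252 F [0.26 0.09 0.6 ] q [ 0.18  0.44 -0.99  1.86  0.42  1.07  0.56]
```

Call:
apply_moves(series="0 -0.002 -0.025 0;0 -0.002 -0.055 0;0 -0.002 -0.085 0;0 -0.002 -0.115 0;0 -0.002 -0.14 0;0 -0.002 -0.165 0;0 -0.002 -0.185 0;0 -0.002 -0.2 0")

```text
t: 18.28
position: [500.4, 222.8, 112.2]
eef_rot: [0.01, 0.707, -0.011, 0.707]
force: [-0.7, 0.7, -1.9]
finger_gap: 79.7
```

Call:
apply_moves(series="0 0 -0.01 0;0 0 -0.02 0;0 0 -0.03 0;0 0 -0.038 0;0 0 -0.038 0;0 0 -0.038 0")

```text
t: 18.78
position: [501.0, 223.1, 76.0]
eef_rot: [0.01, 0.707, -0.01, 0.707]
force: [0.2, -1.1, -0.2]
finger_gap: 80.0
```

```bash
python3 - <<'E'
from h import *
st()
s=manip.grab_frame("side")[:,:,::-1]
cv2.imwrite("pics/z13.png",cv2.resize(s[120:400,180:400],None,fx=2.1,fy=2.1,interpolation=cv2.INTER_CUBIC))
E
```

```text
t 18.7833 [500.99 223.1   76.  ] x [-0. -0. -1.] y [ 0.03  1.   -0.  ] gap 79.9943306327972 F [ 0.16 -1.06 -0.15] q [-0.04  0.71 -0.72  2.09  0.8   0.64  0.22]
```

View pics/z13.png

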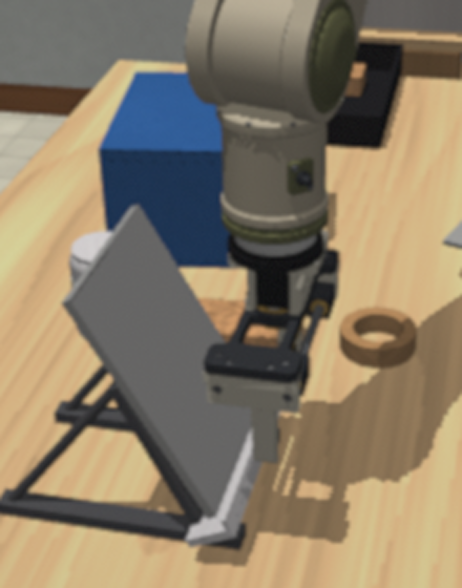

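Call:
apply_moves(series="0.006 0 0 0;0.012 0 0 0;0.018 0 0 0;0.024 0 0 0;0.028 0 0 0;0.032 0 0 0;0.035 0 0 0;0.035 0 0 0")

```text
t: 19.5
position: [536.7, 223.0, 75.9]
eef_rot: [0.01, 0.707, -0.01, 0.707]
force: [0.2, 0.9, 0.0]
finger_gap: 79.7
```

Call:
apply_moves(series="0.001 0 0 0;0.002 0 0 0;0.003 0 0 0;0.004 0 0 0;0.005 0 0 0;0.006 0 0 0;0.006 0 0 0")

```text
t: 20.08
position: [542.0, 223.1, 76.0]
eef_rot: [0.01, 0.707, -0.01, 0.707]
force: [0.2, 0.7, -0.2]
finger_gap: 80.1
```

Call:
apply_moves(series="0.001 0 0 0;0.002 0 0 0;0.003 0 0 0;0.004 0 0 0;0.004 0 0 0")

```text
t: 20.5
position: [546.1, 223.0, 76.0]
eef_rot: [0.01, 0.707, -0.01, 0.707]
force: [0.1, -0.5, 0.2]
finger_gap: 79.7
```

Call:
apply_moves(series="0.001 0 0 0;0.002 0 0 0;0.003 0 0 0;0.004 0 0 0;0.004 0 0 0")

```text
t: 20.92
position: [548.2, 223.0, 75.8]
eef_rot: [0.009, 0.708, -0.01, 0.706]
force: [-6.3, -0.7, 3.9]
finger_gap: 80.2
```

Call:
apply_moves(series="0.001 0 0 0;0.002 0 0 0;0.002 0 0 0")

```text
t: 21.17
position: [548.5, 223.0, 75.7]
eef_rot: [0.009, 0.709, -0.01, 0.705]
force: [-13.0, 0.3, 5.7]
finger_gap: 80.5
```

```bash
python3 - <<'E'
from h import *
st()
s=manip.grab_frame("side")[:,:,::-1]
cv2.imwrite("pics/side14.png",s)
f=lambda a:cv2.resize(a[215:385,205:325],None,fx=3.4,fy=3.4,interpolation=cv2.INTER_CUBIC)
g=np.hstack([f(cv2.imread("pics/side10.png")),f(s)]);g=np.clip(g.astype(float)*1.6,0,255).astype(np.uint8)
cv2.imwrite("pics/z14.png",g)
E
```

```text
t 21.1667 [548.5  223.02  75.67] x [-0.01 -0.   -1.  ] y [ 0.03  1.   -0.  ] gap 80.47116959752258 F [-13.01   0.3    5.71] q [-0.01  0.75 -0.73  1.99  0.77  0.71  0.32]
```

View pics/z14.png

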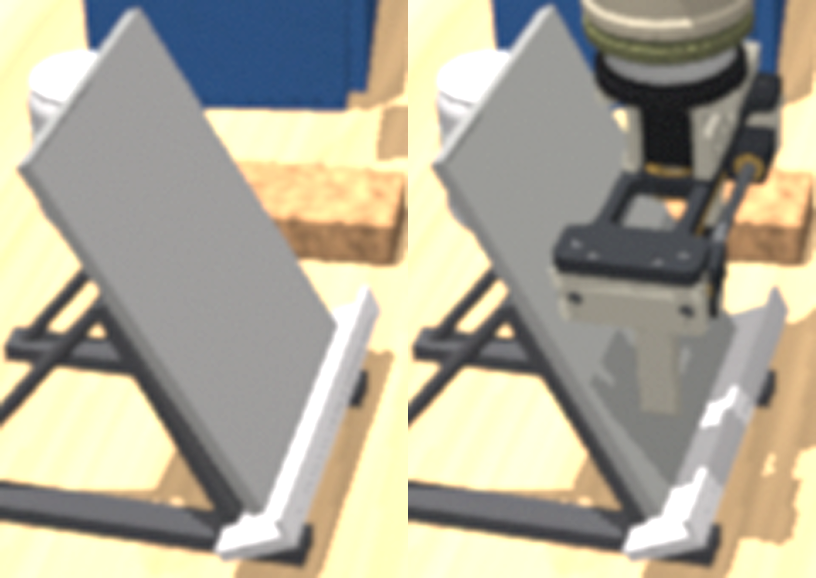

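Call:
apply_moves(series="-0.004 0 0 0;-0.01 0 0 0;-0.02 0 0 0;-0.035 0 0 0;-0.05 0 0 0;-0.05 0 0.03 0;-0.05 0 0.065 0;-0.05 0 0.1 0")

```text
t: 21.88
position: [500.9, 223.1, 176.9]
eef_rot: [0.009, 0.707, -0.009, 0.707]
force: [0.8, -1.1, -0.0]
finger_gap: 80.2
```

Call:
apply_moves(series="0 0 0.035 0;0 0 0.07 0;0 0 0.105 0;0 -0.02 0.135 -6;0 -0.05 0.135 -12;0 -0.085 0.135 -18;0 -0.12 0.135 -24;0 -0.155 0.135 -30", gripper=0.024)

```text
t: 22.55
position: [501.5, 66.5, 311.4]
eef_rot: [0.194, 0.679, -0.194, 0.681]
force: [0.6, -0.3, 0.0]
finger_gap: 31.5
```

Call:
apply_moves(series="0.005 -0.03 0 -6;0.01 -0.06 0 -12;0.015 -0.09 0 -18;0.02 -0.125 0 -24;0.025 -0.16 0 -30;0.03 -0.195 0 -36;0.035 -0.23 0 -42;0.04 -0.265 0 -48")

```text
t: 23.22
position: [541.7, -198.7, 311.3]
eef_rot: [0.454, 0.542, -0.454, 0.543]
force: [1.4, -1.2, -0.2]
finger_gap: 24.0
```

```bash
python3 - <<'E'
from h import *
st()
for n in("side","top"):cv2.imwrite(f"pics/{n}15.png",manip.grab_frame(n)[:,:,::-1])
s=cv2.imread("pics/side15.png");t=cv2.imread("pics/top15.png")
f=lambda a:cv2.resize(a[215:385,205:325],None,fx=3.4,fy=3.4,interpolation=cv2.INTER_CUBIC)
g=np.hstack([f(cv2.imread("pics/side10.png")),f(s)]);g=np.clip(g.astype(float)*1.6,0,255).astype(np.uint8)
cv2.imwrite("pics/z15.png",g)
cv2.imwrite("pics/z15t.png",cv2.resize(t[160:290,110:265],None,fx=4.5,fy=4.5,interpolation=cv2.INTER_CUBIC))
E
```

```text
t 23.2167 [ 541.69 -198.68  311.25] x [ 0. -0. -1.] y [0.98 0.18 0.  ] gap 24.023606369072258 F [ 1.37 -1.18 -0.21] q [ 0.67  0.38 -0.58  1.82  0.25  1.01  0.17]
```

View pics/z15.png

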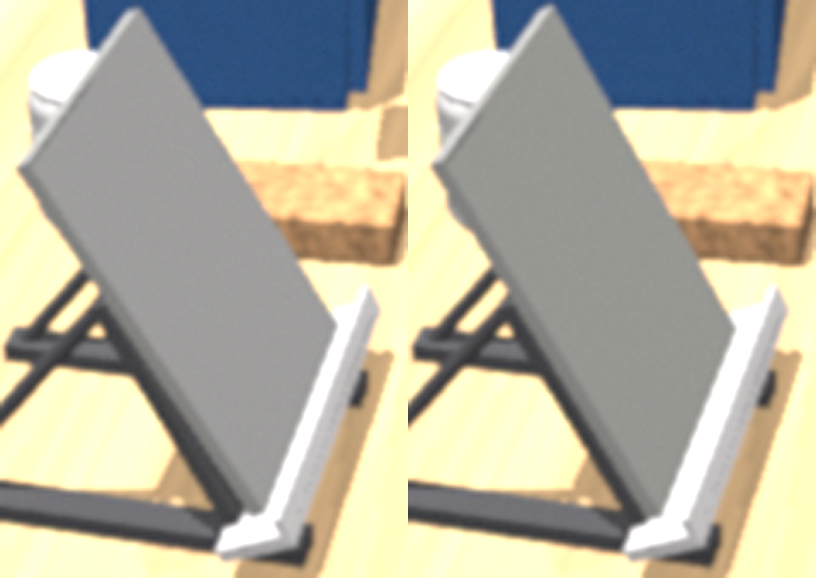

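View pics/z15t.png

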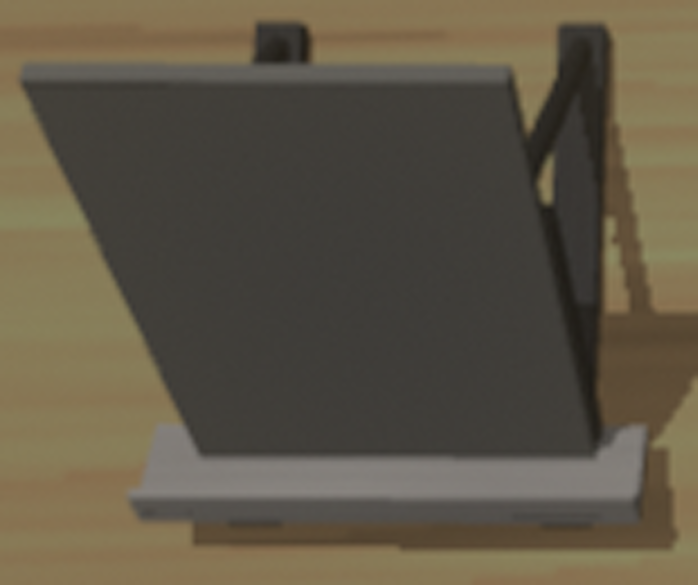

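```bash
python3 - <<'E'
from h import *
def P(n,l,x0,y0,k=4.5):
    for u,v,z in l: print(n,z,onz("top",x0+(u+.5)/k-.5,y0+(v+.5)/k-.5,z)[:2])
P("seat",[(201,456,33.9),(596,456,33.9),(513,83,231.6),(28,82,231.6),(24,66,228.1),(511,67,228.1)],110,160)
E
```

```text
seat 33.9 [542.29 302.91]
seat 33.9 [538.2  143.45]
seat 231.6 [633.06 139.28]
seat 231.6 [637.52 297.42]
seat 228.1 [644.15 300.48]
seat 228.1 [639.65 140.69]
```

The board is now flat: front face runs from x≈540 at the foot to 635 at the top (26°), centred at y≈223 against the stand's ≈223. Next, the drawer handle.

Call:
apply_moves(series="0.003 -0.02 0 -1;0.006 -0.045 0 -2;0.01 -0.07 -0.02 -3.2;0.012 -0.081 -0.05 -3.2;0.012 -0.081 -0.08 -3.2;0.012 -0.081 -0.11 -3.2;0.012 -0.081 -0.135 -3.2;0.012 -0.081 -0.151 -3.2", gripper=0.024)

```text
t: 23.98
position: [553.0, -277.1, 157.5]
eef_rot: [0.467, 0.532, -0.467, 0.53]
force: [-0.4, -0.0, 0.8]
finger_gap: 24.0
```

Call:
apply_moves(series="0 0 0 0; 0 0 0 0")

```text
t: 24.15
position: [554.0, -277.2, 159.8]
eef_rot: [0.467, 0.531, -0.467, 0.531]
force: [0.4, 1.2, 0.7]
finger_gap: 23.9
```

```bash
python3 - <<'E'
from h import *
st()
s=manip.grab_frame("side")[:,:,::-1]
cv2.imwrite("pics/z16.png",cv2.resize(s[100:280,210:390],None,fx=3.3,fy=3.3,interpolation=cv2.INTER_CUBIC))
cv2.imwrite("pics/top16.png",manip.grab_frame("top")[:,:,::-1])
E
```

```text
t 24.15 [ 553.95 -277.2   159.79] x [-0.  0. -1.] y [ 0.99  0.13 -0.  ] gap 23.85349724324566 F [0.45 1.15 0.71] q [ 0.69  0.59 -0.47  1.89  0.38  0.75  0.13]
```

View pics/z16.png

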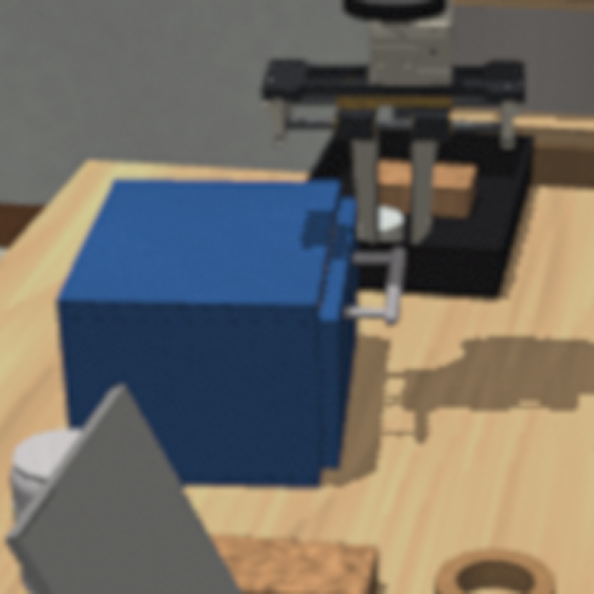

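View pics/top16.png

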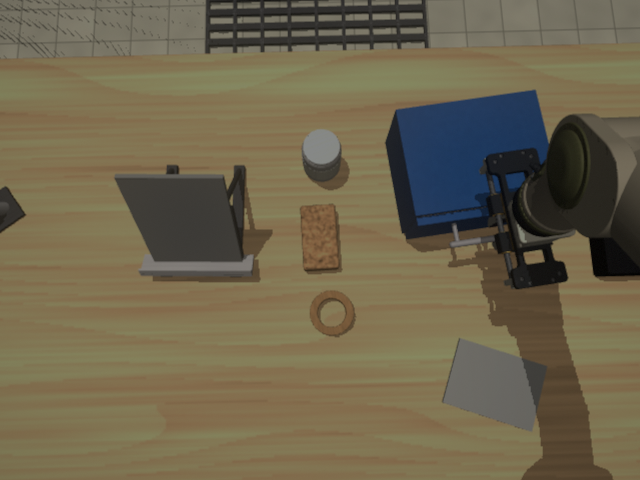

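Call:
apply_moves(series="0 -0.002 -0.01 0;0 -0.002 -0.02 0;0 -0.002 -0.028 0;0 -0.002 -0.032 0;0 -0.002 -0.036 0;0 -0.002 -0.04 0;0 -0.002 -0.042 0;0 -0.002 -0.042 0")

```text
t: 24.92
position: [553.9, -279.8, 117.5]
eef_rot: [0.467, 0.531, -0.467, 0.53]
force: [1.0, 0.7, 1.0]
finger_gap: 24.2
```

Call:
apply_moves(series="0 0 -0.005 0;0 0 -0.01 0;0 0 -0.014 0;0 0 -0.017 0;0 0 -0.017 0")

```text
t: 25.33
position: [553.6, -279.8, 100.2]
eef_rot: [0.467, 0.531, -0.468, 0.53]
force: [0.7, 1.1, -0.5]
finger_gap: 24.1
```

Call:
apply_moves(series="0 0 0 0;0 0 0 0;0 0 0 0;0 0 0 0;0 0 0 0", gripper=0)

```text
t: 25.75
position: [554.2, -280.0, 101.2]
eef_rot: [0.468, 0.53, -0.467, 0.531]
force: [1.9, 0.8, -0.4]
finger_gap: 10.0
```

```bash
python3 - <<'E'
from h import *
st()
s=manip.grab_frame("side")[:,:,::-1]
cv2.imwrite("pics/z17.png",cv2.resize(s[100:280,210:390],None,fx=3.3,fy=3.3,interpolation=cv2.INTER_CUBIC))
E
```

```text
t 25.75 [ 554.16 -279.97  101.2 ] x [ 0. -0. -1.] y [0.99 0.13 0.  ] gap 10.034983051422833 F [ 1.89  0.78 -0.41] q [ 0.66  0.66 -0.43  1.93  0.44  0.64  0.08]
```

View pics/z17.png

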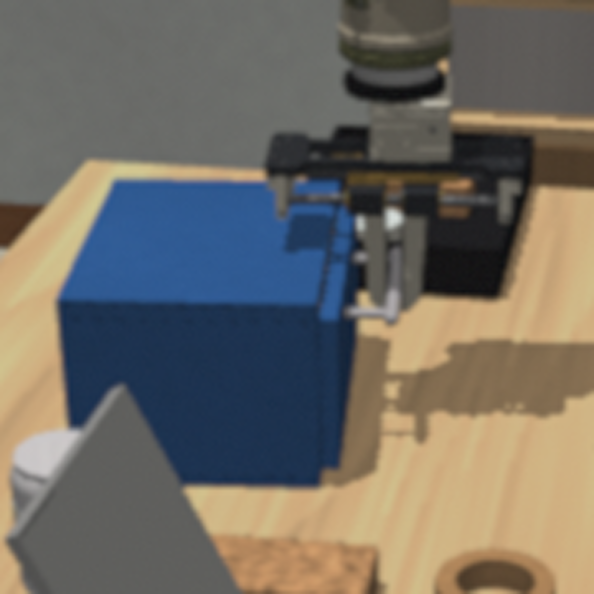

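Call:
apply_moves(series="-0.005 -0.0006 0 0;-0.015 -0.0019 0 0;-0.028 -0.0035 0 0;-0.041 -0.0052 0 0;-0.054 -0.0068 0 0;-0.067 -0.0085 0 0;-0.08 -0.0102 0 0;-0.09 -0.0114 0 0")

```text
t: 26.47
position: [461.8, -291.4, 101.1]
eef_rot: [0.467, 0.531, -0.468, 0.53]
force: [1.9, 0.4, 0.2]
finger_gap: 9.9
```

Call:
apply_moves(series="-0.008 -0.001 0 0;-0.016 -0.002 0 0;-0.024 -0.003 0 0;-0.031 -0.0039 0 0;-0.037 -0.0047 0 0;-0.041 -0.0052 0 0;-0.044 -0.0056 0 0;-0.044 -0.0056 0 0")

```text
t: 27.13
position: [421.5, -296.5, 101.1]
eef_rot: [0.468, 0.53, -0.466, 0.532]
force: [5.3, 4.4, -0.8]
finger_gap: 10.0
```

Call:
apply_moves(series="-0.001 0 0 0;-0.002 -0.0003 0 0;-0.002 -0.0003 0 0")

```text
t: 27.38
position: [421.5, -296.5, 101.2]
eef_rot: [0.469, 0.529, -0.465, 0.533]
force: [9.5, 5.8, -3.3]
finger_gap: 9.8
```

Call:
apply_moves(series="0.001 0.0002 0 0;0.002 0.0003 0 0;0.002 0.0003 0 0;0.002 0.0003 0 0", gripper=0.024)

```text
t: 27.72
position: [419.4, -297.3, 100.8]
eef_rot: [0.467, 0.531, -0.468, 0.53]
force: [-0.0, -0.4, -0.2]
finger_gap: 23.6
```

Call:
apply_moves(series="0 0 0.005 0;0 0 0.015 0;0 0 0.03 0;0 0 0.055 0;0 0 0.085 0;0 0 0.115 0;0 0 0.145 0;0 0 0.17 0")

```text
t: 28.38
position: [419.9, -296.7, 274.1]
eef_rot: [0.467, 0.53, -0.467, 0.531]
force: [0.1, -0.3, 0.4]
finger_gap: 24.2
```

Call:
apply_moves(series="0 -0.03 0.02 0;0 -0.06 0.04 0;0 -0.09 0.05 0;0 -0.12 0.05 0;0 -0.15 0.05 0;0 -0.18 0.05 0;0 -0.2 0.05 0;0 -0.2 0.05 0")

```text
t: 29.05
position: [418.1, -501.4, 321.1]
eef_rot: [0.468, 0.529, -0.469, 0.529]
force: [-0.8, -0.1, -0.7]
finger_gap: 23.8
```

Call:
apply_moves(series="0 0 0 0; 0 0 0 0; 0 0 0 0")

```text
t: 29.3
position: [420.3, -495.5, 321.7]
eef_rot: [0.467, 0.531, -0.467, 0.531]
force: [0.6, -0.2, -0.5]
finger_gap: 23.9
```

```bash
python3 - <<'E'
from h import *
st()
for n in("side","top"):cv2.imwrite(f"pics/{n}18.png",manip.grab_frame(n)[:,:,::-1])
E
```

```text
t 29.3 [ 420.33 -495.48  321.69] x [ 0.  0. -1.] y [0.99 0.13 0.  ] gap 23.863271277521186 F [ 0.64 -0.19 -0.51] q [ 1.14  0.47 -0.54  1.65  0.26  1.1   0.65]
```

View pics/side18.png

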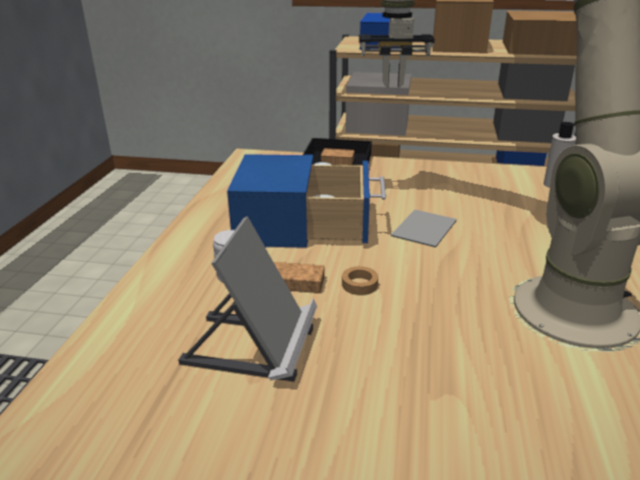

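View pics/top18.png

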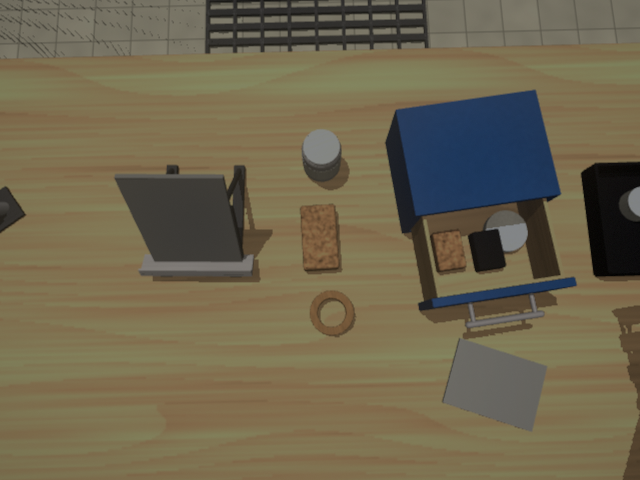

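```bash
python3 - <<'E'
from h import *
a=(onz("top",468.5,323.5,112)+onz("top",542,315.5,112))/2
print(a, np.linalg.norm(a[:2]-[553.9,-279.7]))
print(abs(cv2.imread("pics/top18.png")[100:345,285:350].astype(int)-cv2.imread("pics/top0.png")[100:345,285:350]).max())
manip.finish_job()
E
```

```text
[ 420.08 -296.82  112.  ] 134.91042602833323
4
the job is handed in; nothing more can be done
```

The board is seated on the stand and the drawer is fully open and released. I handed the job in at about 29 s with the arm clear of everything.

- **Board:** I drew it upright off the handle, carried it to the stand and lowered it onto the rest between partly opened fingers.
- **Correction:** My first check showed the lower edge about 7 mm off the foot of the rest, so the board was not flat. I pushed it back with the fingertips until it stopped, at about 13 N. After that, the top camera put its tilt at about 26° and its centre within about 2 mm of the stand's middle.
- **Drawer:** I opened it only after that. The pull came up against the stop with the force rising to about 10 N. The gripper had moved about 134 mm, and the camera put the handle's travel at about 135 mm.
- **Bystanders:** The tin, tape roll and sanding block look unchanged in the top view.

One disagreement remains. The camera and the robot's own positions differed by about 1–3 mm at times, so the board's fit is only known to about 2 mm. The highest wrist force I read was about 19 N, when the board's foot met the rest during placing.

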